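# Re-seat a die plate on a magnetic chuck

### The arm

A 6-joint arm with a two-finger parallel gripper is mounted at the origin on the work surface. World frame = base frame: x ahead of the robot, y to its left, z up, the work surface at z = 0. Lengths are in m, angles in degrees, forces in N, time in s.
With the tool pointing down it reaches from about 0.25 to 0.725 m from the base axis. Payload 9.7 kg.
Tool frame: the origin (TCP) lies between the finger pads; the fingertips stand 19 mm ahead of it and the grasp point (between the pads) is the TCP; x points along the fingers, y is the direction in which the jaws open and shut, and the axes are right-handed (so a half turn about x gives the same grasp; the last joint's range is limited). The gripper opens to 85 mm and grips with 20 to 120 N. Pads are 22 mm wide; open, the fingers measure 114 mm over their backs; the gripper's body (76 mm by 85 mm) begins 54 mm behind the grasp point. The pads swing forward as they close: fully open they stand 13 mm farther back than shut.
Start: joints at [68.812, 4.979, 10.078, 95.1, 0, 90], TCP at [0.199, 0.513, 0.25] pointing down, gripper open.
Joint ranges: [-179.16, 179.16], [-48.56, 103.87], [-65.8, 70.77], [-126.05, 130.52], [-82.76, 87.17], [-180, 180]. Speed limits (degrees/s): [127.2, 127.2, 147.25, 180, 180, 180].

### API

Orientations are given as [roll, pitch, yaw] about the fixed x, y, z axes, in that order (R = Rz(yaw) Ry(pitch) Rx(roll)).
In Python, from workcell import bot gives the robot as it stands. The module is installed in compiled form; this text tells all that it offers.
- The arm moves only by the shell command python3 -m handwheel 'ROWS' [FORCE]. ROWS is JSON, a list of rows, each a list of 7 numbers: the turn, a rotation vector about the tool's x, y, z in degrees, then the shift along the tool's x, y, z in m, then the closure, from -1 (fully open) to 1 (shut), so that 0 is half open. In form: [[ax, ay, az, dx, dy, dz, fingers], ...]. A call has 1 to 20 rows; each row is the pose to reach, as a shift and turn from the pose commanded when the call began, along the tool's axes at that moment; what a row does not reach only later rows make up. A row lasts 1/8 s, in which the tool goes at most 62.5 mm and 10.7 degrees, less where a joint would pass 70% of its speed; a pose out of reach is approached as far as the arm can. A call with a gripper value outside its range is refused whole. The fingers move at their own pace and stop on an object; FORCE is the grip in N (left out, the last holds). Time passes only in rows, so rows that repeat a pose let the fingers close. It gives the time, the measured TCP pose, the force and the opening at its end, in the units of the state.
- bot.get_obs(): the state, without advancing time (a new reading comes with each control period).
- bot.camera(name): name is "side" or "top" or "wrist"; returns a dict with "frame" (480x640x3 uint8, red, green, blue), "fx", "fy", "cx", "cy" (pixels), "R" (3x3) and "t" (3): a world point X has camera coordinates R X + t; the wrist camera has in their place "tool_from_camera" (4x4, takes a point from camera to tool coordinates, whose origin is the TCP and whose axes are the tool frame's). Camera axes: x right, y down, z forward; pixel columns grow to the right and rows downward; lengths in m; the calibration is good to about 2 mm. The wrist camera is an equidistant fisheye: a pixel r from the principal point sees the ray r / f radians off the axis. A picture is of the moment at which its call begins: read the wrist's pose just before it. There is no depth.
- bot.job_done(): hands the job in, once; it reports no verdict.
Trained networks look in a picture, given as the dict that the camera call returned (one of the last four; its "shot" number tells which), for a name from the list of things; names that differ only in an ending like _2 or _b are one class to them, and where a whole thing is asked for, a point or a joint stands for the part that bears it (a point fixed in the world has none). Each returns a list of dicts, best first, with "conf" (0 to 1); they miss things now and then, are a little off and sometimes report something else, mostly with a low value. They report only what shows in the picture. A call takes as long as a camera call. They do not tell look-alikes from the thing itself.
- bot.look_for(name, picture): "bbox" ([left, top, width, height] as shares, 0 to 1, of the picture: columns of its width, rows of its height, round what is visible of it).
- bot.tip_of(name, picture): "centre" ([column, row] as shares, 0 to 1, of the picture: columns of its width, rows of its height: a listed point, or the origin of a listed thing).
The state is a dict: "time": time; "q": joint angles; "qd": joint speeds; "joint_efforts": joint torques, N m; "ee_pos": TCP position; "tcp_rot": TCP orientation; "wrist_force": force on the tool from outside, world axes, zero at the start; "torque": the same for the moment, N m; "opening": finger opening in m.
Only numpy, scipy, OpenCV 4.12 (cv2) and the standard library are available. Lean on these libraries where they do the work, as an engineer would, in place of code of your own. Each camera call takes 0.05 s, during which the arm holds its last target.

### The job

The die plate was clamped crooked on the magnetic chuck. Throw the chuck's red-ball lever over to OFF before you shift the plate, slide the plate flat along the face until it is fully home in the corner, flush against both the back rail and the blue end stop, then throw the lever fully back to ON with the plate still home. Leave the vee block on the chuck and the other things on the bench where they are.

Things in the scene. Friction and masses are not known exactly. Their poses are not given: they have to be found in the camera images.
- chuck: Magnetic chuck fixed on the bench: green body, bright steel face crossed by thin brass lines, 150 mm (x) by 350 mm (y), face 52 mm above the bench. Origin on the bench under its centre; x away from the robot, y to its left, z up; up to 0.22 rad askew. Low lugs, 14 mm high, reach to y = +/-199 mm. The back rail is on its far side, the lever on its near side.
- rail_face (a point): Middle of the back rail's near side, where the plate comes to lie: chuck x = +75, y = 0, z = 57 mm. The dark steel rail runs the whole length of the chuck's far edge, 12 mm thick, 10 mm above the face.
- lever (a joint): Lever angle about an axis parallel to the chuck's x. 0 = ON, leaning 60 deg from upright to the chuck's -y (robot's right); 2.094 rad = OFF, 60 deg to +y (left); upright 1.047. Over-centre: its weight drops it to the nearer end and holds it there; 0.4 N m (3 to 6 N at the ball) starts it. On the ON half the magnet grips what lies on the face (plate: over 30 N to drag), on the OFF half it slides.
- lever_pivot (a point): Point on the lever's pivot axis in the lever's plane of swing: at chuck x = -110, y = 0, z = 26 mm. A hub of 22 mm radius and a shaft join it to the chuck.
- lever_ball (a point): Centre of the red ball (30 mm diameter) on the lever's end, 130 mm from the pivot; rod 12 mm thick. At chuck x = -110 mm, y = -113 (ON) or +113 mm (OFF), 91 mm above the bench; 156 mm when upright. The lever can be thrown by pushing the ball sideways from its outer side, following its arc past upright.
- plate: Dark steel die plate, 80 (x) by 110 (y) by 14 mm thick, 0.7 to 1.0 kg, a window and screws drawn in its top, on the chuck face; friction about 0.6 when OFF. Origin at the centre of its underside. Starts near the middle, up to 0.3 rad askew. Home: far long side on the rail, one end on the stop, so its origin is at chuck x = +35 mm and 75 mm along chuck y from the stop's origin.
- stop: Blue end stop fixed on the face near the chuck's left or right end (it varies): 70 (x) by 40 (y) by 22 mm high, two screw heads on top, square to the chuck. Origin at the centre of its underside. The plate comes to rest against its side that looks to the chuck's middle, 20 mm from its origin. The vee block stands at the other end.
- vee_block: Bright steel vee block, 50 mm (x) by 40 mm (y) by 38 mm high, 0.45 kg, standing loose on the face at the end away from the stop. Origin at the centre of its underside. Leave alone.
- oil_bottle: Yellow oil bottle with red cap, 54 mm diameter, 150 mm high, origin under its centre. Stands on the bench near one end of the lever's swing or behind the chuck. Leave alone.
- blue_can: Blue tin, 60 mm diameter, 75 mm high, origin under its centre. Bench, near the chuck. Leave alone.
- setup_block: Steel setup block 51 by 76 by 25 mm with three holes, origin under its centre. Bench, near the chuck. Leave alone.
- hammer: Hammer, 260 mm long, lying on the bench to the right. Leave alone.
- driver: Orange screwdriver, 190 mm long, lying on the bench to the left. Leave alone.
- spanner: Spanner, 170 mm long, lying on the bench to the right. Leave alone.
There are look-alikes about, which are no part of the job. Several things have the shape of the plate; the one meant has the colours described above.

How it is judged:
By the outcome, as a careful person would: the job done as asked, in the order asked, and still so for the second after the job is handed in, with the robot touching nothing.
It also fails if it takes over 67 s, if anything falls off the work surface, if the arm or the gripper's body presses on something with over 40 N, if the wrist force passes 120 N, or if a joint passes its speed limit or range.

## Working session

There is one attempt and no reset: what is moved stays moved. The work goes in short steps, Python scripts to look and compute and a shell command to move; the robot and the scene stay as the last step left them, time stands still between calls to the robot, and variables do not carry over. Pictures are saved under pics/ and viewed, and the job is handed in when it is done.

```bash
mkdir -p pics; python3 - <<'E'
from workcell import bot
import cv2,pickle
print(bot.get_obs())
for n in ["top","side","wrist"]:
    c=bot.camera(n); cv2.imwrite(f"pics/{n}0.png",c["frame"][:,:,::-1]); 
    print(n,{k:v for k,v in c.items() if k!="frame"})
    pickle.dump(c,open(f"{n}0.pkl","wb"))
    if n!="wrist":
        for o in ["chuck","plate","stop","lever_ball","lever_pivot","rail_face","vee_block","oil_bottle","blue_can","setup_block"]:
            r=bot.tip_of(o,c); print(o,[(round(d["centre"][0]*640,1),round(d["centre"][1]*480,1),round(d["conf"],2)) for d in r[:4]])
E
```

```text
{'time': 0.0, 'q': array([6.88113549e+01, 5.01001158e+00, 1.00341495e+01, 9.51002572e+01,
       1.61815577e-04, 9.00007559e+01]), 'qd': array([ 0.01009928,  0.1422964 , -0.00020634,  0.0340027 , -0.0336435 ,
       -0.11104766]), 'joint_efforts': array([ 1.51997888e-04, -5.20382559e+01,  4.64808691e+01,  1.61409681e-02,
       -2.60951265e-05, -8.77895303e-06]), 'ee_pos': array([0.19871434, 0.51261954, 0.24959078]), 'tcp_rot': array([ -90.1210442 ,   89.92388058, -111.31044525]), 'wrist_force': array([0.1037957 , 0.91231566, 0.31207946]), 'torque': array([-0.01038218,  0.06746004, -0.00422285]), 'opening': 0.08526683045222128}
top {'fx': 457.2745466092472, 'fy': 457.2745466092472, 'cx': 321.6850237780102, 'cy': 241.49705882487643, 'R': array([[-1.95835165e-03, -9.99698687e-01,  2.44683635e-02],
       [-9.93565887e-01, -8.25602622e-04, -1.13252578e-01],
       [ 1.13238655e-01, -2.45327196e-02, -9.93264896e-01]]), 't': array([-0.01577744,  0.53195802,  1.09005499]), 'shot': 1}
chuck [(302.5, 226.8, 0.95)]
plate [(392.3, 335.6, 0.83), (314.0, 237.2, 0.77), (250.4, 327.8, 0.7)]
stop [
[... 896 characters left out ...]
lock [(314.6, 212.7, 0.84), (319.3, 441.0, 0.49), (313.6, 251.0, 0.39)]
oil_bottle [(373.5, 253.7, 0.98), (349.8, 236.1, 0.58)]
blue_can [(251.6, 219.5, 0.58), (350.1, 278.2, 0.47)]
setup_block [(306.7, 345.2, 0.87)]
wrist {'fx': 371.64829954431775, 'fy': 371.64829954431775, 'cx': 320.42886830474936, 'cy': 239.41578579114545, 'tool_from_camera': array([[-9.82436777e-04, -2.68923928e-01,  9.63160919e-01,
        -1.24135130e-01],
       [ 9.99999504e-01, -4.19539187e-04,  9.02873182e-04,
         5.12285270e-04],
       [ 1.61279547e-04,  9.63161329e-01,  2.68924207e-01,
        -6.78108481e-02],
       [ 0.00000000e+00,  0.00000000e+00,  0.00000000e+00,
         1.00000000e+00]]), 'shot': 3}
```

View pics/top0.png

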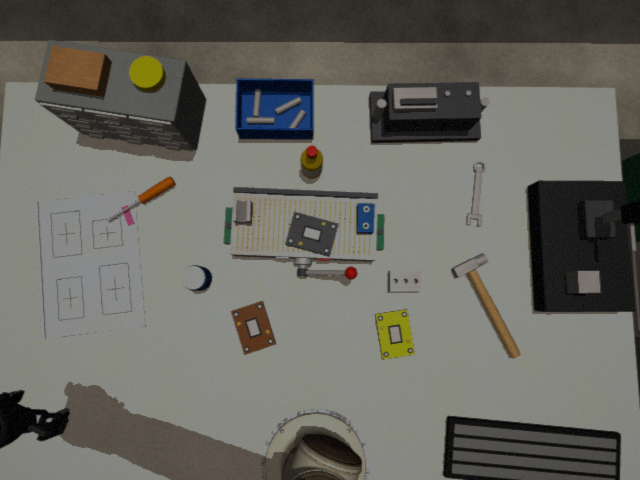

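View pics/side0.png

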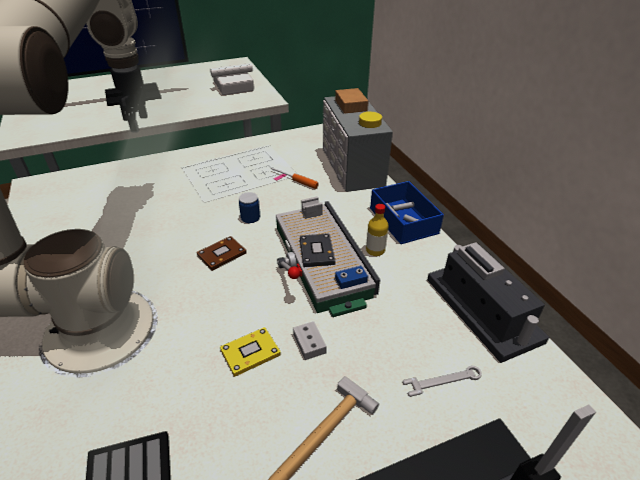

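The top view shows the dark plate at (312,234) on the chuck. The brown plate (253,327) and the yellow one (395,334) lie on the bench and are look-alikes. The lever is ON, with its red ball at (350,273). The stop is on the right at (365,217), the vee block on the left at (242,212), and the bottle behind at (311,165). I'll confirm the plate in an enlarged crop.

```bash
python3 - <<'E'
import cv2,numpy as np
t=cv2.imread("pics/top0.png")[180:290,215:395]; cv2.imwrite("pics/tc.png",cv2.resize(t,None,fx=4.4,fy=4.4,interpolation=cv2.INTER_CUBIC))
t=cv2.imread("pics/side0.png")[190:325,265:395]; cv2.imwrite("pics/sc.png",cv2.resize(t,None,fx=4.4,fy=4.4,interpolation=cv2.INTER_CUBIC))
E
```

```text
(no output)
```

View pics/tc.png

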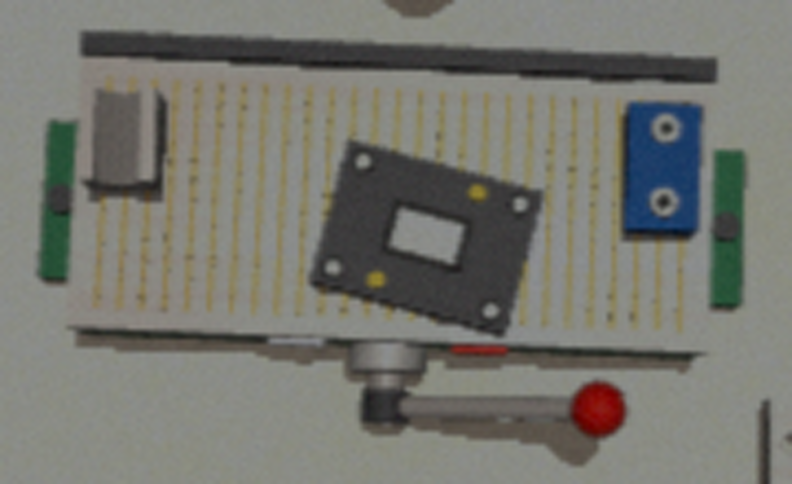

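View pics/sc.png

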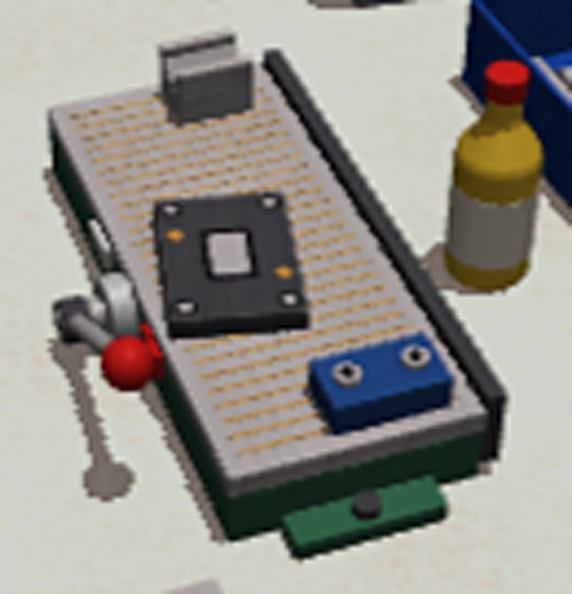

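```bash
cat > h.py <<'E'
import numpy as np,pickle
from scipy.optimize import least_squares
C={n:pickle.load(open(n+"0.pkl","rb")) for n in("top","side")}
def proj(c,X):
    p=np.asarray(X)@c["R"].T+c["t"]; return np.stack([c["fx"]*p[...,0]/p[...,2]+c["cx"],c["fy"]*p[...,1]/p[...,2]+c["cy"]],-1)
def T(x,y,a,P):
    P=np.array(P,float);c,s=np.cos(a),np.sin(a); Q=P.copy();Q[:,0]=x+c*P[:,0]-s*P[:,1];Q[:,1]=y+s*P[:,0]+c*P[:,1];return Q
tc=lambda p:np.array(p)/4.4+[215,180]
sc=lambda p:np.array(p)/4.4+[265,190]
def fit(obs,x0,dz=False):
    def f(v): return np.concatenate([(proj(C[n],T(v[0],v[1],v[2],P)+[0,0,v[3] if dz else 0])-uv).ravel() for n,P,uv in obs])
    r=least_squares(f,x0+([0] if dz else [])); return r.x,np.sqrt(np.mean(r.fun**2)),r.fun.reshape(-1,2)
def tri(ut,us):
    def f(X): return np.concatenate([proj(C["top"],X)-ut,proj(C["side"],X)-us])
    r=least_squares(f,[.5,0,.05]);return r.x,r.fun
E
python3 - <<'E'
from h import *
np.set_printoptions(precision=4,suppress=True)
Pt=[(-.075,.175,.052),(-.075,-.175,.052),(.087,.175,.062),(.087,-.175,.062),(.075,.175,.062),(.075,-.175,.062)]
ot=tc([(70,327),(703,354),(82,32),(717,60),(82,53),(716,82)])
Ps=[(-.075,.175,.052),(-.075,-.175,.052),(.087,-.175,.062)]
os_=sc([(50,112),(230,485),(505,397)])
for dz in(0,1):
  ch,r,f=fit([("top",Pt,ot),("side",Ps,os_)],[.5,0.03,0],dz); print("chuck",ch,np.degrees(ch[2]),r);
print(f)
ch,_,_=fit([("top",Pt,ot),("side",Ps,os_)],[.5,0.03,0])
h=[(.04,.055,.066),(.04,-.055,.066),(-.04,-.055,.066),(-.04,.055,.066)]
for dz in (0,1):
  pl,r,f=fit([("top",h,tc([(349,142),(542,192),(505,327),(312,280)])),("side",[h[1],h[2],h[3],h[0]],sc([(308,314),(168,322),(155,203),(285,193)]))],[.48,.03,-.2],dz)
  print("plate",pl,np.degrees(pl[2]),r)
print(f)
def inch(X):
  d=np.array(X[:2])-ch[:2];c,s=np.cos(ch[2]),np.sin(ch[2]);return np.array([c*d[0]+s*d[1],-s*d[0]+c*d[1]])
print("plate in chuck",inch(pl),np.degrees(pl[2]-ch[2]))
X,f=tri(tc((599,409)),sc((129,363)));print("ball",X,f,inch(X),"model",T(*ch[:3],[(-.11,-.113,.091)]))
# stop screws z~.074
for a,b in [((667,127),(416,356)),((664,202),(347,373))]:
  X,f=tri(tc(a),sc(b));print("screw",X,f,inch(X))
s4=[(.035,.02,.074),(.035,-.02,.074),(-.035,-.02,.074),(-.035,.02,.074)]
st,r,f=fit([("top",s4[:3],tc([(627,102),(703,104),(697,231)])),("side",[s4[1],s4[2],s4[3]],sc([(452,375),(330,403+5),(312,362)]))],[.53,-.1,0])
print("stop",st,np.degrees(st[2]),r,inch(st)); print(f)
for n,u,s in [("bottle cap",(311,152),(380,210))]:
  print(n,tri(u,s))
E
```

```text
chuck [ 0.5659  0.0253 -0.0425] -2.4341552527740244 0.6759258846878118
chuck [ 0.5667  0.026  -0.0428 -0.0041] -2.452107146219368 0.5045939882770579
[[-1.0205 -0.1515]
 [ 0.9076 -0.0671]
 [-0.1909 -0.367 ]
 [ 0.135  -0.1406]
 [-0.504  -0.2613]
 [ 0.2299 -0.2843]
 [-0.947   0.2122]
 [-0.5733  0.2315]
 [ 0.4538  0.7038]]
plate [ 0.5474  0.0076 -0.2679] -15.350390860418374 0.5883622170033407
plate [ 0.5475  0.0077 -0.2679 -0.0005] -15.350394695477343 0.5845132186234927
[[-0.069  -1.0604]
 [ 0.5147 -0.2817]
 [ 0.1848  1.2711]
 [-0.7733 -0.3139]
 [ 0.5081 -0.0541]
 [ 0.3726  0.6416]
 [-0.75   -0.1587]
 [-0.4928 -0.0672]]
plate in chuck [-0.0176 -0.0183] -12.916239442703318
ball [ 0.4527 -0.0823  0.0927] [ 0.0715 -0.2689 -0.2806  0.0369] [-0.1085 -0.1123] model [[ 0.4512 -0.083   0.091 ]]
screw [ 0.6046 -0.1215  0.0785] [ 0.0246 -0.0762 -0.0793  0.0167] [ 0.0449 -0.145 ]
screw [ 0.564  -0.1195  0.0784] [ 0.052  -0.1685 -0.1742  0.0332] [ 0.0042 -0.1447]
stop [ 0.5841 -0.1192 -0.0474] -2.717453892298089 0.5693494291145761 [ 0.0243 -0.1436]
[[ 0.1531 -0.4578]
 [-0.3865 -0.0808]
 [ 0.0224  0.1337]
 [ 0.3481  0.7883]
 [ 0.7211  0.1799]
 [-1.3867 -0.5144]]
bottle cap (array([0.7242, 0.0102, 0.137 ]), array([ 0.058 , -0.1638, -0.1931,  0.049 ]))
```

```bash
cat >> h.py <<'E'
from scipy.spatial.transform import Rotation as Ro
CH=np.array([.5659,.0253,-.0425])
def row(pos_ch,z,dyaw=0):
    """row taking tool to x down, y along chuck +y (+dyaw deg), TCP at chuck (x,y), height z"""
    from workcell import bot
    o=bot.get_obs(); R=Ro.from_euler("xyz",o["tcp_rot"],degrees=True).as_matrix()
    P=T(*CH,[(pos_ch[0],pos_ch[1],z)])[0]
    a=CH[2]+np.radians(dyaw);c,s=np.cos(a),np.sin(a)
    Rt=np.array([[0,-s,c],[0,c,s],[-1,0,0]],float)
    rv=Ro.from_matrix(R.T@Rt).as_rotvec(degrees=True)
    return np.round(rv,2),np.round(R.T@(P-o["ee_pos"]),4)
def inch(X,a=None):
  d=np.array(X[:2])-CH[:2];c,s=np.cos(CH[2]),np.sin(CH[2]);return np.array([c*d[0]+s*d[1],-s*d[0]+c*d[1]])
def st():
    from workcell import bot
    o=bot.get_obs(); R=Ro.from_euler("xyz",o["tcp_rot"],degrees=True).as_matrix()
    print("t",o["time"],"q",np.round(o["q"],1),"chuckxy",np.round(inch(o["ee_pos"]),4),"z",round(o["ee_pos"][2],4),"F",np.round(o["wrist_force"],1),"open",round(o["opening"],4)); print(np.round(R,3))
E
python3 -c "
from h import *
st();print(row((-.11,-.165),.2));print(row((-.11,-.165),.2,180))"
```

```text
t 1.15 q [68.8  5.  10.1 95.1  0.  90. ] chuckxy [-0.3875  0.4715] z 0.2503 F [-0.3  0.2  0.3] open 0.0852
[[-0.     0.361  0.932]
 [ 0.     0.932 -0.361]
 [-1.     0.    -0.   ]]
(array([-18.75,  -0.  ,  -0.  ]), array([ 0.0503, -0.5135,  0.4674]))
(array([161.25,  -0.  ,   0.  ]), array([ 0.0503, -0.5135,  0.4674]))
```

```bash
python3 -m handwheel '[[-9,0,0,0.01,-0.05,0.046,1],[-18.75,0,0,0.05,-0.513,0.467,1],[-18.75,0,0,0.05,-0.513,0.467,1],[-18.75,0,0,0.05,-0.513,0.467,1],[-18.75,0,0,0.05,-0.513,0.467,1],[-18.75,0,0,0.05,-0.513,0.467,1],[-18.75,0,0,0.05,-0.513,0.467,1],[-18.75,0,0,0.05,-0.513,0.467,1],[-18.75,0,0,0.05,-0.513,0.467,1],[-18.75,0,0,0.05,-0.513,0.467,1],[-18.75,0,0,0.05,-0.513,0.467,1],[-18.75,0,0,0.05,-0.513,0.467,1],[-18.75,0,0,0.05,-0.513,0.467,1],[-18.75,0,0,0.05,-0.513,0.467,1],[-18.75,0,0,0.05,-0.513,0.467,1]]'; python3 -c "
from h import *
st();print(row((-.11,-.165),.088))"
```

```text
time: 3.02
ee_pos: [0.4487, -0.1332, 0.2007]
tcp_rot: [-10.1, 90.0, -12.4]
wrist_force: [0.1, 0.7, -0.3]
opening: 0.0001
t 3.025 q [-16.5  -7.   -7.2  89.7   0.  -14.2] chuckxy [-0.1103 -0.1633] z 0.2007 F [ 0.1  0.7 -0.3] open 0.0001
[[ 0.001  0.041  0.999]
 [-0.     0.999 -0.041]
 [-1.    -0.     0.001]]
(array([0.1 , 0.04, 0.01]), array([ 0.1127, -0.0017,  0.0002]))
```

```bash
python3 -m handwheel '[[0,0,0,0.06,0,0,1],[0,0,0,0.112,0,0,1],[0,0,0,0.112,0.01,0,1],[0,0,0,0.112,0.02,0,1],[0,0,0,0.104,0.027,0,1],[0,0,0,0.094,0.034,0,1],[0,0,0,0.087,0.041,0,1],[0,0,0,0.079,0.049,0,1],[0,0,0,0.072,0.058,0,1],[0,0,0,0.065,0.068,0,1]]'; python3 - <<'E'
from h import *;from workcell import bot;import cv2
st()
c=bot.camera("side");f=c["frame"][170:340,220:420,::-1];cv2.imwrite("pics/s1.png",cv2.resize(f,None,fx=3.5,fy=3.5))
E
```

```text
time: 4.28
ee_pos: [0.4526, -0.07, 0.1417]
tcp_rot: [-59.7, 89.3, -62.3]
wrist_force: [-14.3, -27.5, 32.1]
opening: -0.0001
t 4.275 q [ -8.5  -8.8 -15.4  83.   -0.6  -5.9] chuckxy [-0.1091 -0.1   ] z 0.1417 F [-14.3 -27.5  32.1] open -0.0001
[[ 0.006  0.045  0.999]
 [-0.011  0.999 -0.045]
 [-1.    -0.011  0.006]]
```

View pics/s1.png

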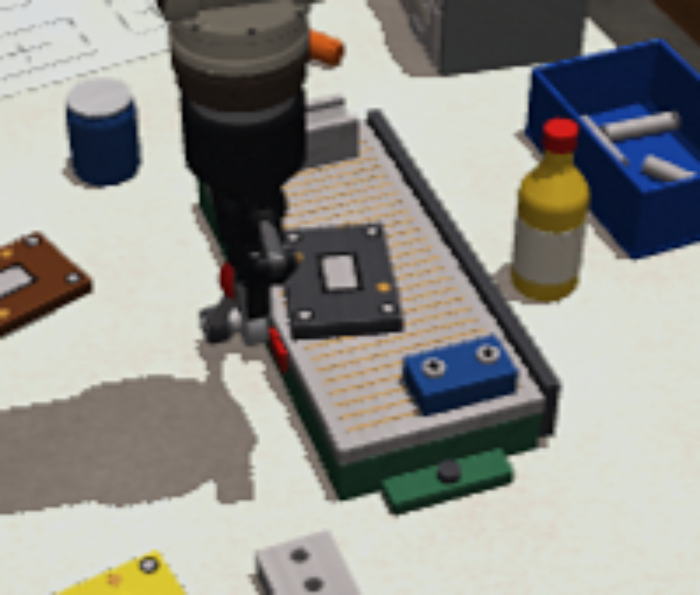

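The wrist force is 45 N, more than expected. I'll check the lever's angle from the visible ball before going on.

```bash
python3 - <<'E'
from h import *;from workcell import bot;import cv2
for d in (-60,-50,-40,-30,-20,-10,0,10):
    a=np.radians(d); print(d,proj(C["side"],T(*CH,[(-.11,.13*np.sin(a),.026+.13*np.cos(a))])).round(1),proj(C["top"],T(*CH,[(-.11,.13*np.sin(a),.026+.13*np.cos(a))])).round(1))
c=bot.camera("wrist");cv2.imwrite("pics/w1.png",c["frame"][:,:,::-1])
c=bot.camera("side");f=c["frame"][210:280,260:320,::-1];cv2.imwrite("pics/s2.png",cv2.resize(f,None,fx=8,fy=8,interpolation=2))
c=bot.camera("top");f=c["frame"][200:300,270:400,::-1];cv2.imwrite("pics/t2.png",cv2.resize(f,None,fx=5,fy=5,interpolation=2))
E
```

```text
-60 [[293.5 273.3]] [[351.2 273.4]]
-50 [[291.6 263.9]] [[346.2 272.8]]
-40 [[289.3 254.5]] [[339.6 272.2]]
-30 [[286.8 245.4]] [[331.6 271.5]]
-20 [[284.1 237. ]] [[322.3 270.9]]
-10 [[281.3 229.7]] [[312.3 270.4]]
0 [[278.7 223.6]] [[301.8 269.9]]
10 [[276.1 218.9]] [[291.4 269.5]]
```

View pics/s2.png

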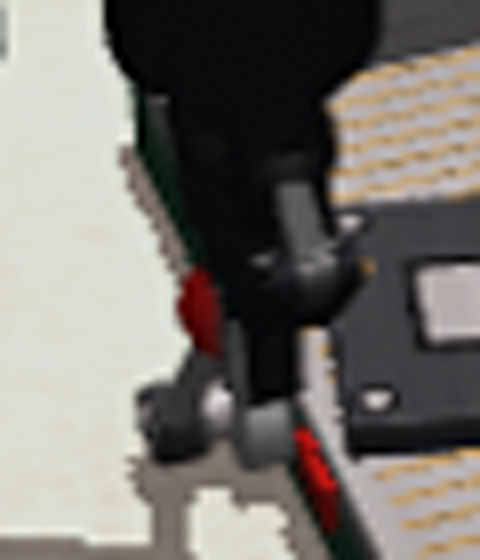

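View pics/w1.png

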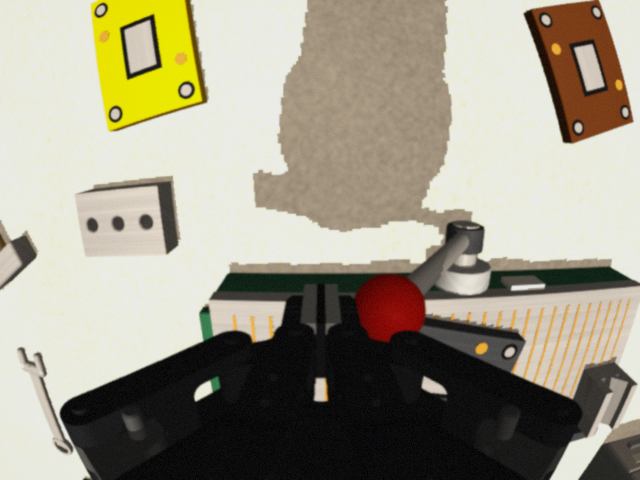

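View pics/t2.png

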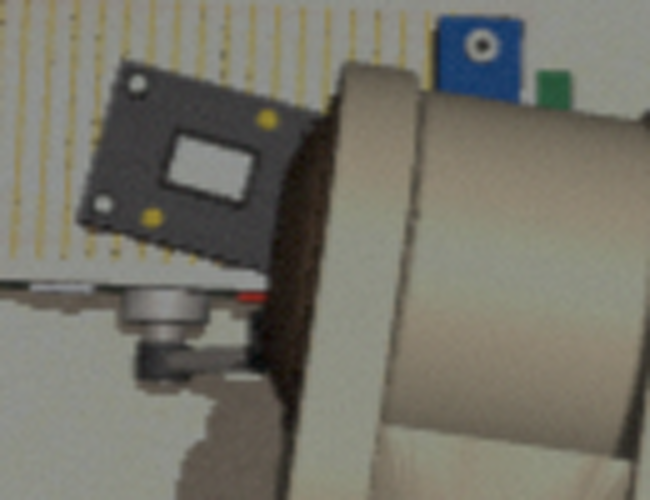

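The linkage knuckle sits on top of the ball (wrist view, ball at (390,310)). The lever is at about −28°. I'll raise the tool so only the fingertips push, then follow the arc.

```bash
python3 -m handwheel '[[0,0,0,-0.008,-0.003,0,1],[0,0,0,-0.014,-0.002,0,1],[0,0,0,-0.014,0.003,0,1],[0,0,0,-0.018,0.010,0,1],[0,0,0,-0.022,0.02,0,1],[0,0,0,-0.025,0.031,0,1]]'; python3 - <<'E'
from h import *;from workcell import bot;import cv2
st()
c=bot.camera("wrist");cv2.imwrite("pics/w2.png",c["frame"][:,:,::-1])
E
```

```text
time: 5.22
ee_pos: [0.4537, -0.0386, 0.167]
tcp_rot: [-51.9, 89.3, -54.5]
wrist_force: [-19.4, -27.3, 56.4]
opening: -0.0
t 5.225 q [ -4.6  -9.3 -13.   85.9  -0.5  -2. ] chuckxy [-0.1094 -0.0686] z 0.167 F [-19.4 -27.3  56.4] open -0.0
[[ 0.007  0.045  0.999]
 [-0.01   0.999 -0.045]
 [-1.    -0.009  0.007]]
```

View pics/w2.png

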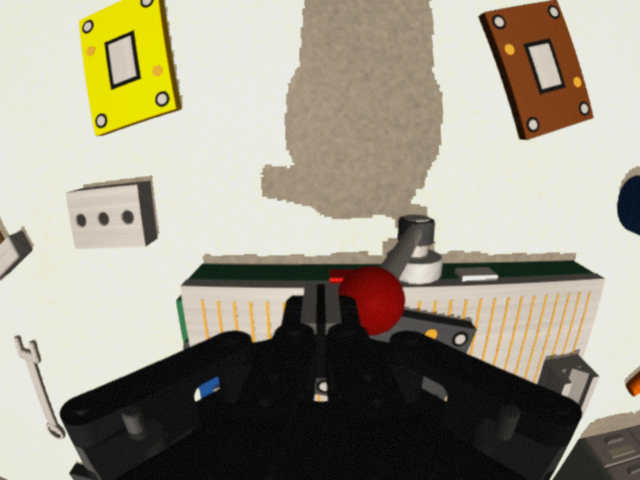

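The tip still catches. I'll back off and turn the tool 90°, so the flat flank pushes with no linkage on that side.

```bash
python3 -m handwheel '[[0,0,0,-0.02,-0.012,0,1],[0,0,0,-0.04,-0.04,0,1],[-10,0,0,-0.045,-0.08,0,1],[-20,0,0,-0.045,-0.11,0,1],[-30,0,0,-0.045,-0.11,0,1],[-40,0,0,-0.045,-0.11,0,1],[-50,0,0,-0.045,-0.11,0,1],[-60,0,0,-0.045,-0.11,0,1],[-70,0,0,-0.045,-0.11,0,1],[-80,0,0,-0.045,-0.11,0,1],[-90,0,0,-0.045,-0.11,0,1],[-90,0,0,-0.045,-0.11,0,1]]'; python3 - <<'E'
from h import *;from workcell import bot;import cv2
st();print(row((-.11,-.165),.09,90))
c=bot.camera("side");f=c["frame"][190:325,220:420,::-1];cv2.imwrite("pics/s3.png",cv2.resize(f,None,fx=4,fy=4))
E
```

```text
time: 6.78
ee_pos: [0.4485, -0.1448, 0.2055]
tcp_rot: [-12.1, 90.0, 75.4]
wrist_force: [0.1, 0.3, -0.4]
opening: 0.0003
t 6.775 q [ -17.9   -6.5   -6.2   90.3    0.  -105.4] chuckxy [-0.1101 -0.175 ] z 0.2055 F [ 0.1  0.3 -0.4] open 0.0003
[[ 0.    -0.999  0.043]
 [ 0.     0.043  0.999]
 [-1.    -0.     0.   ]]
(array([-0.05,  0.02,  0.01]), array([ 1.155e-01, -1.000e-04,  9.900e-03]))
```

View pics/s3.png

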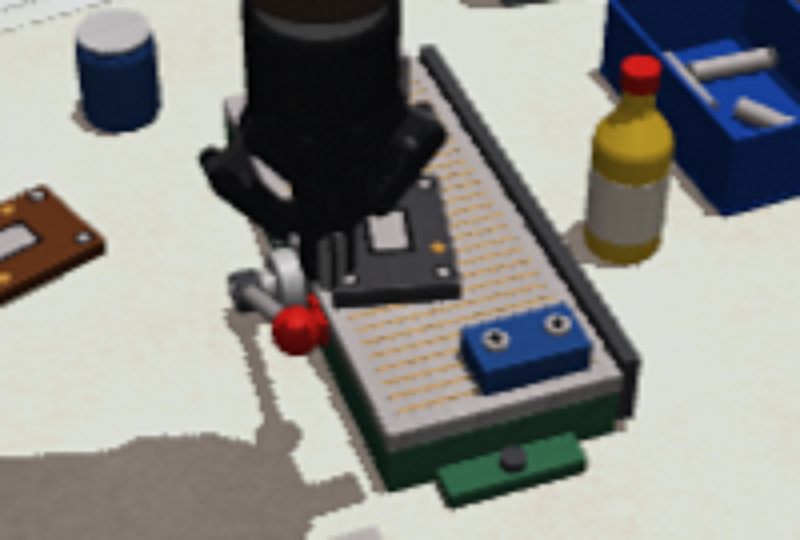

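```bash
python3 -m handwheel '[[0,0,0,0.06,0,0,1],[0,0,0,0.1145,0,0,1],[0,0,0,0.1145,0,0.02,1],[0,0,0,0.1145,0,0.035,1],[0,0,0,0.105,0,0.041,1],[0,0,0,0.096,0,0.048,1],[0,0,0,0.088,0,0.056,1],[0,0,0,0.08,0,0.064,1],[0,0,0,0.073,0,0.073,1],[0,0,0,0.067,0,0.083,1]]'; python3 - <<'E'
from h import *;from workcell import bot;import cv2
st()
E
```

```text
time: 8.07
ee_pos: [0.4531, -0.0636, 0.1415]
tcp_rot: [-123.6, 89.7, -36.1]
wrist_force: [-0.6, -7.3, 5.7]
opening: 0.0002
t 8.075 q [ -7.9  -8.8 -15.3  83.2  -0.2 -95.3] chuckxy [-0.1089 -0.0936] z 0.1415 F [-0.6 -7.3  5.7] open 0.0002
[[ 0.005 -0.999  0.045]
 [-0.003  0.045  0.999]
 [-1.    -0.005 -0.003]]
```

Now the force is reasonable (about 9 N). I'll continue over the top, with offsets from commanded y −.092, z .1385.

```bash
python3 -m handwheel '[[0,0,0,-0.005,0,0.01,1],[0,0,0,-0.0095,0,0.0205,1],[0,0,0,-0.0125,0,0.031,1],[0,0,0,-0.0155,0,0.042,1],[0,0,0,-0.0175,0,0.053,1],[0,0,0,-0.0175,0,0.065,1],[0,0,0,-0.0175,0,0.077,1],[0,0,0,-0.0155,0,0.088,1],[0,0,0,-0.0125,0,0.099,1],[0,0,0,-0.0095,0,0.11,1],[0,0,0,-0.0095,0,0.12,1],[0,0,0,-0.0095,0,0.13,1]]'; python3 - <<'E'
from h import *;from workcell import bot;import cv2
st()
c=bot.camera("wrist");cv2.imwrite("pics/w4.png",c["frame"][:,:,::-1])
c=bot.camera("side");f=c["frame"][170:325,220:420,::-1];cv2.imwrite("pics/s4.png",cv2.resize(f,None,fx=3.5,fy=3.5))
E
```

```text
time: 9.57
ee_pos: [0.4574, 0.0682, 0.1478]
tcp_rot: [-106.2, 90.0, -18.6]
wrist_force: [-0.5, -0.8, 0.9]
opening: 0.0002
t 9.575 q [  8.5  -7.8 -13.8  84.   -0.  -79.1] chuckxy [-0.1102  0.0382] z 0.1478 F [-0.5 -0.8  0.9] open 0.0002
[[ 0.    -0.999  0.043]
 [-0.     0.043  0.999]
 [-1.    -0.    -0.   ]]
```

View pics/w4.png

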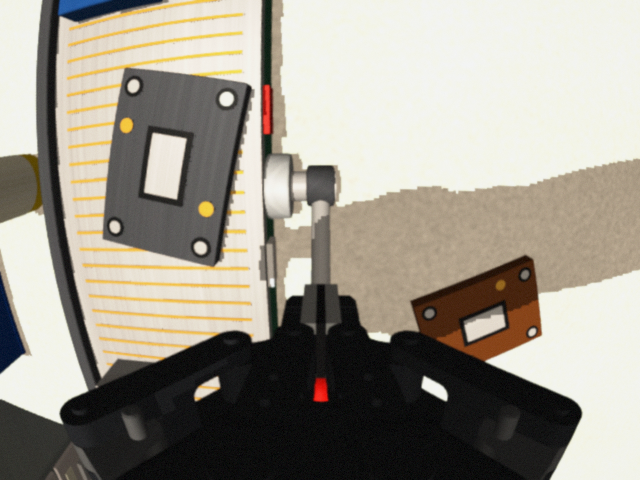

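View pics/s4.png

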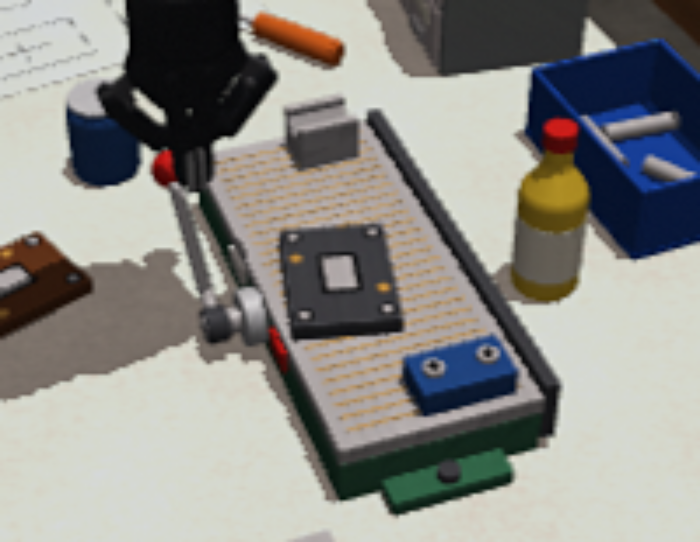

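```bash
cat >> h.py <<'E'
def wproj(P):
    c=pickle.load(open("wrist0.pkl","rb"));M=np.linalg.inv(c["tool_from_camera"]);p=M[:3,:3]@np.array(P)+M[:3,3]
    r=np.hypot(p[0],p[1]);th=np.arctan2(r,p[2]);return np.round([c["cx"]+c["fx"]*th*p[0]/r,c["cy"]+c["fy"]*th*p[1]/r],1)
E
python3 - <<'E'
from h import *
for d in (.006,.012,.019,.025,.032): print(d,wproj([d,0.014,-.011]),wproj([d,.014,.011]))
a=np.radians(60);print(proj(C["side"],T(*CH,[(-.11,.13*np.sin(a),.026+.13*np.cos(a))])))
print(row((-.105,-.018),.15,0))
E
```

```text
0.006 [355.4 291. ] [353.4 340.3]
0.012 [354.1 285. ] [352.3 333. ]
0.019 [352.6 278.5] [351.  325.1]
0.025 [351.5 273.4] [350.  318.7]
0.032 [350.2 267.8] [348.9 311.8]
[[268.16887853 218.66945246]]
(array([ 9.005e+01,  2.000e-02, -0.000e+00]), array([-0.0021, -0.0051, -0.0564]))
```

```bash
python3 -m handwheel '[[10,0,0,-0.02,-0.002,-0.01,0],[20,0,0,-0.02,-0.002,-0.03,0],[30,0,0,-0.01,-0.003,-0.0564,0],[40,0,0,0,-0.003,-0.0564,0],[50,0,0,0,-0.003,-0.0564,0],[60,0,0,0,-0.003,-0.0564,0],[70,0,0,0,-0.003,-0.0564,0],[80,0,0,0,-0.003,-0.0564,0],[90,0,0,0,-0.003,-0.0564,0],[90,0,0,0,-0.003,-0.0564,0]]'; python3 - <<'E'
from h import *;from workcell import bot;import cv2
st();print(row((-.103,-.018),.08,0))
c=bot.camera("wrist");cv2.imwrite("pics/w5.png",c["frame"][:,:,::-1])
E
```

```text
time: 10.92
ee_pos: [0.458, 0.0109, 0.1479]
tcp_rot: [-41.3, 90.0, -43.7]
wrist_force: [-0.5, -0.7, -0.5]
opening: 0.0426
t 10.925 q [  1.4  -8.4 -14.3  84.1  -0.    3.7] chuckxy [-0.1072 -0.019 ] z 0.1479 F [-0.5 -0.7 -0.5] open 0.0426
[[ 0.     0.042  0.999]
 [-0.     0.999 -0.042]
 [-1.    -0.     0.   ]]
(array([0.05, 0.01, 0.01]), array([0.0679, 0.001 , 0.0042]))
```

View pics/w5.png

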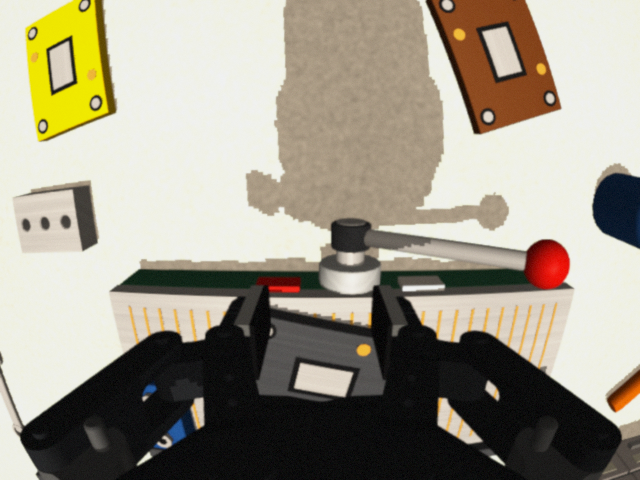

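```bash
python3 -m handwheel '[[0,0,0,0.04,0.001,0.002,0],[0,0,0,0.066,0.001,0.003,0],[0,0,0,0.076,0.001,0.004,0],[0,0,0,0.076,0.001,0.004,0],[0,0,0,0.076,0.001,0.012,0],[0,0,0,0.076,0.001,0.02,0],[0,0,0,0.076,0.001,0.026,0]]'; python3 - <<'E'
from h import *;from workcell import bot;import cv2
st()
c=bot.camera("side");f=c["frame"][180:325,240:420,::-1];cv2.imwrite("pics/s6.png",cv2.resize(f,None,fx=4,fy=4))
E
```

```text
time: 11.85
ee_pos: [0.485, 0.0109, 0.0723]
tcp_rot: [3.2, 89.9, 0.8]
wrist_force: [-0.1, 0.4, 1.1]
opening: 0.0429
t 11.85 q [  1.3  -3.6 -18.3  75.3  -0.    3.7] chuckxy [-0.0802 -0.0178] z 0.0723 F [-0.1  0.4  1.1] open 0.0429
[[ 0.001  0.042  0.999]
 [ 0.     0.999 -0.042]
 [-1.     0.     0.001]]
```

View pics/s6.png

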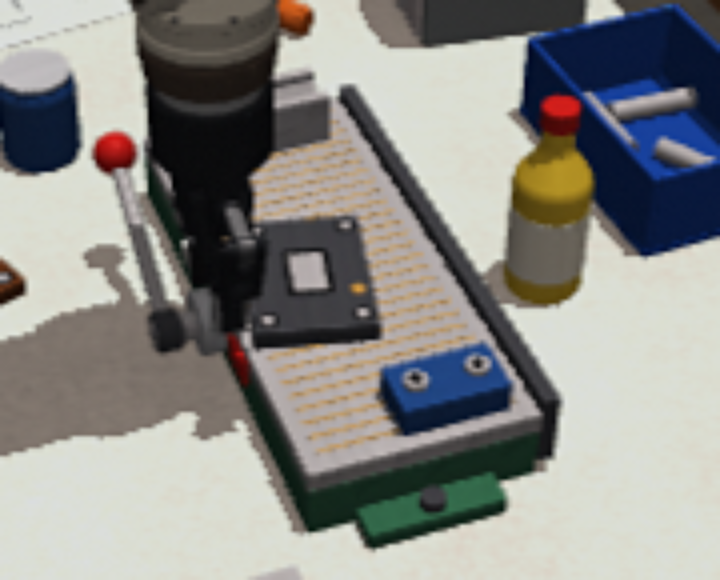

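```bash
python3 -m handwheel '[[0,0,0,0,0,0.006,0],[0,0,0,0,0,0.012,0],[0,0,0,0,0,0.018,0],[0,0,0,0,0,0.024,0],[0,0,0,0,0,0.03,0],[0,0,0,0,0,0.036,0],[0,0,0,0,0,0.042,0],[0,0,0,0,0,0.048,0],[0,0,0,0,0,0.053,0]]'; python3 - <<'E'
from h import *;from workcell import bot;import cv2
st()
c=bot.camera("side");f=c["frame"][180:325,240:420,::-1];cv2.imwrite("pics/s7.png",cv2.resize(f,None,fx=4,fy=4))
c=bot.camera("wrist");cv2.imwrite("pics/w7.png",c["frame"][:,:,::-1])
E
```

```text
time: 13.02
ee_pos: [0.5359, 0.0087, 0.0716]
tcp_rot: [179.9, 89.8, 177.5]
wrist_force: [-8.9, 0.1, 5.1]
opening: 0.0431
t 13.025 q [  0.9   3.6 -11.2  75.4   0.    3.4] chuckxy [-0.0293 -0.0178] z 0.0716 F [-8.9  0.1  5.1] open 0.0431
[[-0.003  0.042  0.999]
 [ 0.     0.999 -0.042]
 [-1.     0.    -0.003]]
```

View pics/s7.png

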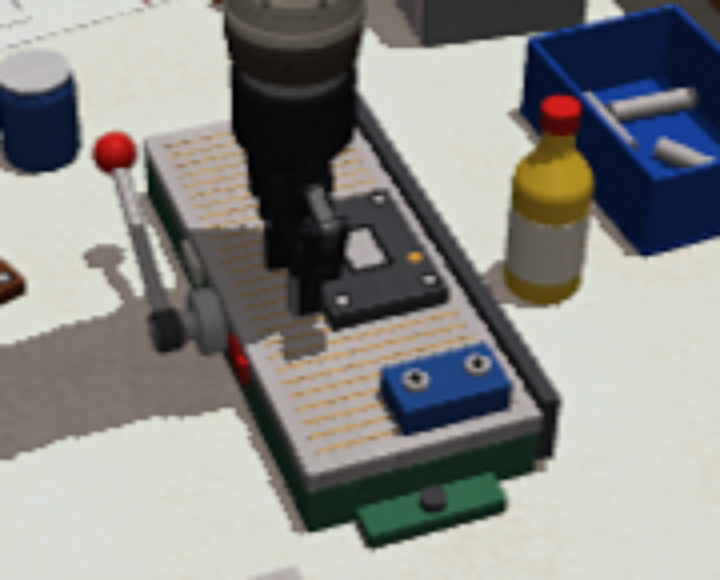

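View pics/w7.png

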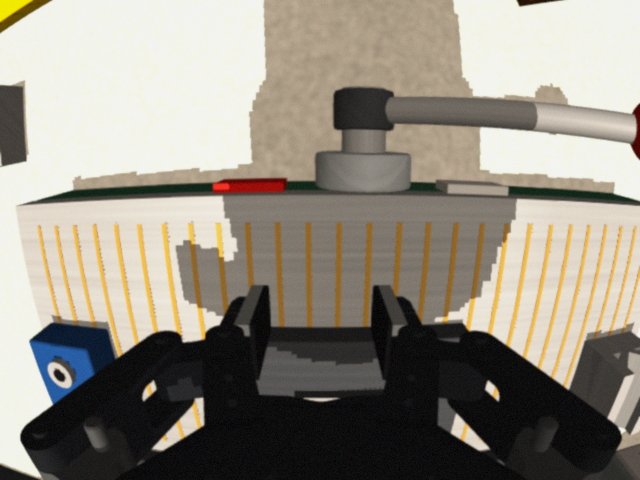

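```bash
python3 -m handwheel '[[0,0,0,-0.001,0,0.004,0],[0,0,0,-0.001,0,0.008,0],[0,0,0,-0.001,0,0.011,0],[0,0,0,-0.001,0,0.013,0],[0,0,0,-0.001,0,0.015,0]]'; python3 -c "
from h import *
st()"; python3 -m handwheel '[[0,0,0,0,0,0.001,0],[0,0,0,0,0,0.002,0]]'
```

```text
time: 13.75
ee_pos: [0.5495, 0.0081, 0.0724]
tcp_rot: [-178.4, 89.7, 179.2]
wrist_force: [-22.6, 1.0, 8.6]
opening: 0.0428
t 13.75 q [ 0.8  5.6 -9.  75.8  0.   3.3] chuckxy [-0.0156 -0.0179] z 0.0724 F [-22.6   1.    8.6] open 0.0428
[[-0.006  0.042  0.999]
 [ 0.     0.999 -0.042]
 [-1.    -0.    -0.006]]
time: 14.0
ee_pos: [0.5496, 0.0081, 0.0724]
tcp_rot: [-179.1, 89.5, 178.5]
wrist_force: [-30.4, 0.3, 12.6]
opening: 0.0427
```

```bash
python3 -m handwheel '[[0,0,0,-0.002,0,-0.015,0],[0,0,0,-0.05,0,-0.015,0.4],[-10,0,0,-0.08,0.03,0.02,0.4],[-20,0,0,-0.08,0.07,0.045,0.4],[-30,0,0,-0.08,0.088,0.05,0.4],[-40,0,0,-0.08,0.088,0.05,0.4],[-50,0,0,-0.08,0.088,0.05,0.4],[-60,0,0,-0.08,0.088,0.05,0.4],[-70,0,0,-0.08,0.088,0.05,0.4],[-80,0,0,-0.08,0.088,0.05,0.4],[-90,0,0,-0.08,0.088,0.05,0.4],[-90,0,0,-0.08,0.088,0.05,0.4]]'; python3 - <<'E'
from h import *;from workcell import bot;import cv2
st();print(row((.035,.07),.073,90))
c=bot.camera("wrist");cv2.imwrite("pics/w8.png",c["frame"][:,:,::-1])
c=bot.camera("side");f=c["frame"][180:325,240:420,::-1];cv2.imwrite("pics/s8.png",cv2.resize(f,None,fx=4,fy=4))
E
```

```text
time: 15.5
ee_pos: [0.6082, 0.0938, 0.1535]
tcp_rot: [-79.6, 89.9, 7.9]
wrist_force: [0.2, -0.1, -0.4]
opening: 0.0255
t 15.5 q [  8.8  13.    8.4  85.3  -0.  -78.7] chuckxy [0.0393 0.0702] z 0.1535 F [ 0.2 -0.1 -0.4] open 0.0255
[[ 0.002 -0.999  0.044]
 [ 0.     0.044  0.999]
 [-1.    -0.002  0.   ]]
(array([-0.07,  0.02,  0.12]), array([ 0.0804,  0.0045, -0.0003]))
```

View pics/w8.png

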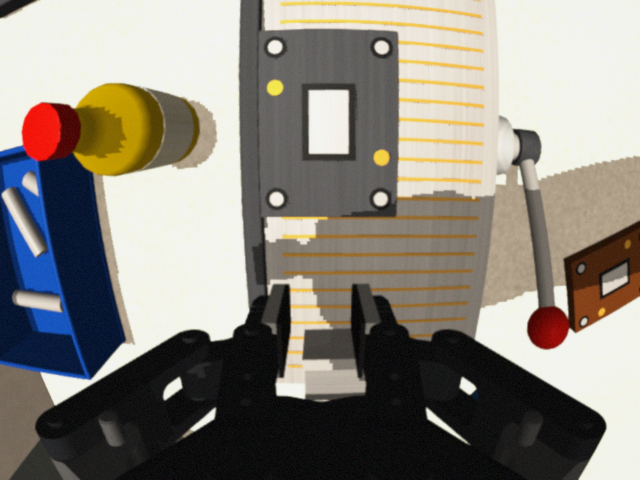

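View pics/s8.png

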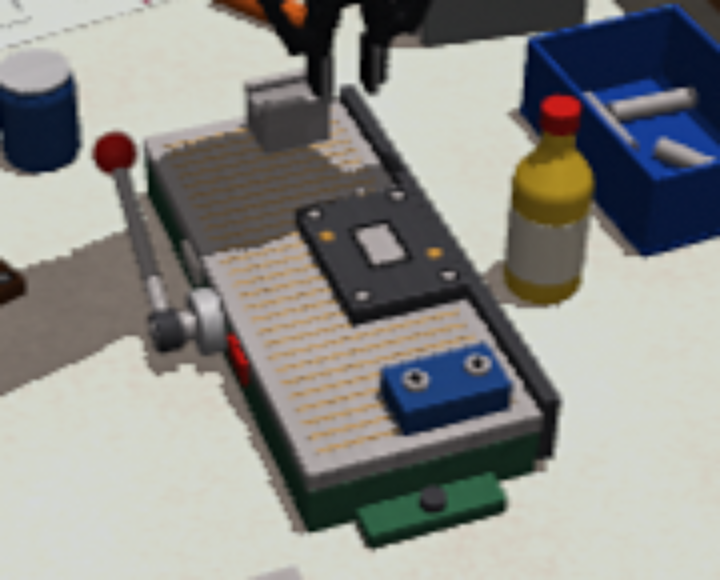

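```bash
python3 -m handwheel '[[0,0,0,0.05,0.004,0,0.4],[0,0,0,0.08,0.004,0,0.4],[0,0,0,0.08,0.004,-0.006,0.4],[0,0,0,0.08,0.004,-0.014,0.4],[0,0,0,0.08,0.004,-0.02,0.4],[0,0,0,0.08,0.004,-0.026,0.4],[0,0,0,0.08,0.004,-0.032,0.4],[0,0,0,0.08,0.004,-0.038,0.4],[0,0,0,0.08,0.004,-0.044,0.4],[0,0,0,0.08,0.004,-0.05,0.4],[0,0,0,0.08,0.004,-0.056,0.4],[0,0,0,0.08,0.004,-0.062,0.4]]'; python3 - <<'E'
from h import *;from workcell import bot;import cv2
st()
c=bot.camera("wrist");cv2.imwrite("pics/w9.png",c["frame"][:,:,::-1])
E
```

```text
time: 17.1
ee_pos: [0.6012, 0.0322, 0.073]
tcp_rot: [-15.0, 89.9, 72.5]
wrist_force: [0.9, 4.8, 0.3]
opening: 0.0256
t 17.1 q [  3.   12.3  -1.4  76.3   0.1 -84.5] chuckxy [0.035  0.0084] z 0.073 F [0.9 4.8 0.3] open 0.0256
[[ 0.    -0.999  0.043]
 [ 0.001  0.043  0.999]
 [-1.    -0.     0.001]]
```

View pics/w9.png

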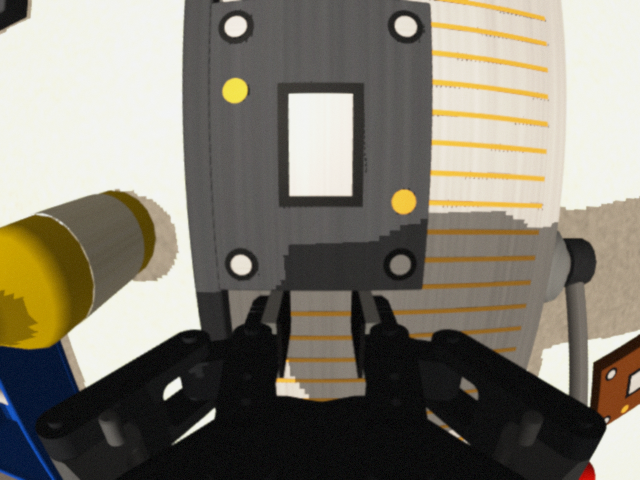

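```bash
python3 -m handwheel '[[0,0,0,0,0,-0.004,0.4],[0,0,0,0,0,-0.008,0.4],[0,0,0,0,0,-0.010,0.4],[0,0,0,0,0,-0.012,0.4],[0,0,0,0,0,-0.013,0.4],[0,0,0,0,0,-0.013,0.4]]'; python3 -c "
from h import *
st()"
```

```text
time: 17.9
ee_pos: [0.6006, 0.021, 0.073]
tcp_rot: [-3.8, 89.8, 83.8]
wrist_force: [0.2, 14.5, 1.0]
opening: 0.0259
t 17.9 q [  1.9  12.1  -1.6  76.3   0.2 -85.7] chuckxy [ 0.0349 -0.0028] z 0.073 F [ 0.2 14.5  1. ] open 0.0259
[[ 0.    -0.999  0.042]
 [ 0.004  0.042  0.999]
 [-1.    -0.     0.004]]
```

```bash
python3 -m handwheel '[[0,0,0,0,0,-0.002,0.4],[0,0,0,0,0,-0.003,0.4],[0,0,0,0,0,0.012,0.4],[0,0,0,-0.05,0,0.02,0.4],[0,0,0,-0.1,0.03,0.05,0.4],[0,0,0,-0.15,0.05,0.04,0.4],[0,0,0,-0.15,0.05,0.04,0.4]]'; python3 - <<'E'
from h import *;from workcell import bot;import cv2
st()
c=bot.camera("wrist");cv2.imwrite("pics/w10.png",c["frame"][:,:,::-1])
c=bot.camera("side");f=c["frame"][190:325,265:395,::-1];cv2.imwrite("pics/s10.png",cv2.resize(f,None,fx=4.4,fy=4.4,interpolation=2))
E
```

```text
time: 18.77
ee_pos: [0.5527, 0.0609, 0.228]
tcp_rot: [-90.2, 89.6, -2.7]
wrist_force: [1.2, 0.8, 0.3]
opening: 0.0255
t 18.775 q [  6.3   5.    7.6  92.2  -0.1 -81.2] chuckxy [-0.0147  0.035 ] z 0.228 F [1.2 0.8 0.3] open 0.0255
[[ 0.008 -0.999  0.043]
 [-0.     0.043  0.999]
 [-1.    -0.008 -0.   ]]
```

View pics/w10.png

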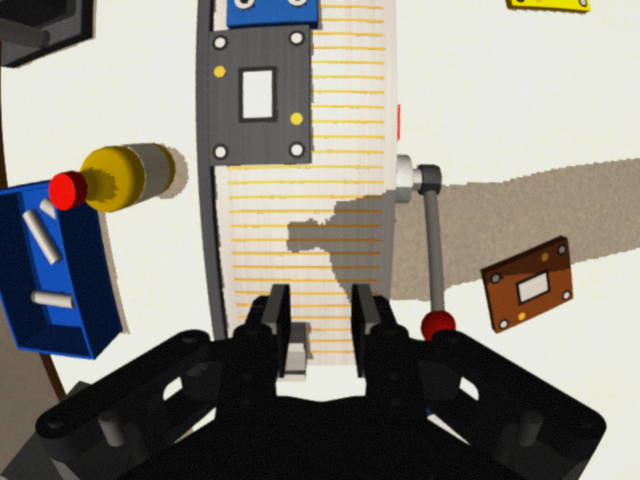

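View pics/s10.png

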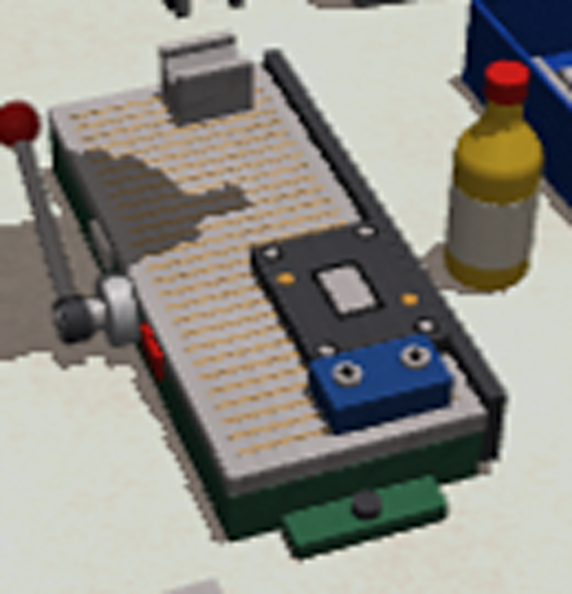

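```bash
python3 -m handwheel '[[10,0,0,0.02,0.02,-0.04,0],[20,0,0,0.05,0.045,-0.09,0],[30,0,0,0.08,0.045,-0.104,0],[40,0,0,0.08,0.045,-0.104,0],[50,0,0,0.08,0.045,-0.104,0],[60,0,0,0.08,0.045,-0.104,0],[70,0,0,0.08,0.045,-0.104,0],[80,0,0,0.08,0.045,-0.104,0],[90,0,0,0.08,0.045,-0.104,0],[90,0,0,0.08,0.045,-0.104,0]]'; python3 -c "
from h import *
st();print(row((-.04,-.069),.073))"
```

```text
time: 20.12
ee_pos: [0.5024, -0.0412, 0.1411]
tcp_rot: [-172.9, 89.8, -175.3]
wrist_force: [0.8, 0.3, -0.2]
opening: 0.0429
t 20.125 q [-4.7 -1.9 -9.  83.  -0.  -2.3] chuckxy [-0.0606 -0.0691] z 0.1411 F [ 0.8  0.3 -0.2] open 0.0429
[[-0.003  0.042  0.999]
 [-0.     0.999 -0.042]
 [-1.    -0.    -0.003]]
(array([ 0.03, -0.15,  0.02]), array([0.0681, 0.0001, 0.0208]))
```

```bash
python3 -m handwheel '[[0,0,0,0.04,0.007,0.02,0],[0,0,0,0.068,0.007,0.02,0],[0,0,0,0.068,0.007,0.03,0],[0,0,0,0.068,0.007,0.038,0],[0,0,0,0.068,0.007,0.043,0],[0,0,0,0.068,0.007,0.046,0],[0,0,0,0.068,0.007,0.047,0]]'; python3 -c "
from h import *
st()"
```

```text
time: 21.0
ee_pos: [0.5477, -0.0359, 0.0751]
tcp_rot: [-178.5, 89.7, 179.1]
wrist_force: [-18.6, 1.3, 11.4]
opening: 0.0426
t 21.0 q [-3.7  5.4 -8.9 76.  -0.  -1.3] chuckxy [-0.0156 -0.0619] z 0.0751 F [-18.6   1.3  11.4] open 0.0426
[[-0.005  0.042  0.999]
 [ 0.     0.999 -0.042]
 [-1.    -0.    -0.005]]
```

```bash
python3 -m handwheel '[[0,0,0,0,0,-0.03,0],[0,0,0,-0.06,0,-0.05,0.5],[-10,0,0,-0.12,0.02,-0.08,1],[-20,0,0,-0.13,0.07,-0.097,1],[-30,0,0,-0.13,0.12,-0.097,1],[-40,0,0,-0.13,0.17,-0.097,1],[-50,0,0,-0.13,0.22,-0.097,1],[-60,0,0,-0.13,0.23,-0.097,1],[-70,0,0,-0.13,0.23,-0.097,1],[-80,0,0,-0.13,0.23,-0.097,1],[-90,0,0,-0.13,0.23,-0.097,1],[-90,0,0,-0.13,0.23,-0.097,1]]'; python3 - <<'E'
from h import *;from workcell import bot;import cv2
st();print(row((-.11,.167),.091,90))
c=bot.camera("top");cv2.imwrite("pics/t11.png",c["frame"][:,:,::-1])
c=bot.camera("side");f=c["frame"][170:325,220:420,::-1];cv2.imwrite("pics/s11.png",cv2.resize(f,None,fx=4,fy=3.8,interpolation=2))
E
```

```text
time: 22.5
ee_pos: [0.4631, 0.1981, 0.2052]
tcp_rot: [-69.4, 90.0, 18.1]
wrist_force: [0.3, -0.7, -0.4]
opening: -0.0
t 22.5 q [ 23.2  -2.1  -2.1  89.9  -0.  -64.4] chuckxy [-0.11    0.1682] z 0.2052 F [ 0.3 -0.7 -0.4] open -0.0
[[ 0.001 -0.999  0.043]
 [ 0.     0.043  0.999]
 [-1.    -0.001  0.   ]]
(array([-0.04,  0.01,  0.04]), array([ 1.142e-01,  1.000e-04, -1.300e-03]))
```

View pics/t11.png

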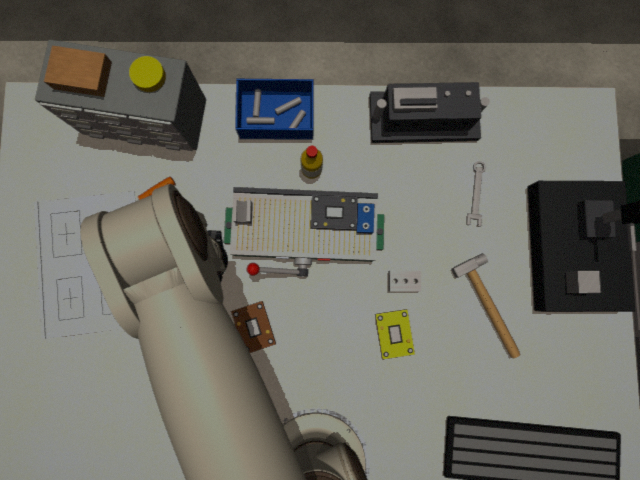

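View pics/s11.png

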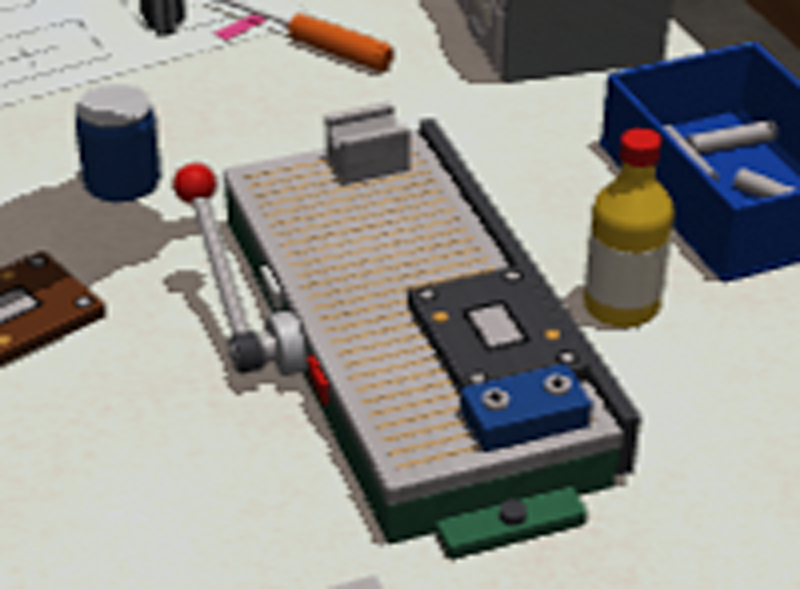

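```bash
python3 - <<'E'
from h import *;import cv2
c=C["top"]
def ground(u,v,z):
    r=c["R"].T@np.array([(u-c["cx"])/c["fx"],(v-c["cy"])/c["fy"],1]);o=-c["R"].T@c["t"];return o+r*(z-o[2])/r[2]
X=ground(202.4,274,0);print(X,inch(X)); X=ground(197,277,.075);print(X,inch(X))
t=cv2.imread("pics/t11.png")[180:290,215:395]; cv2.imwrite("pics/tc11.png",cv2.resize(t,None,fx=4.4,fy=4.4,interpolation=cv2.INTER_CUBIC))
E
```

```text
[0.45400061 0.27939327 0.        ] [-0.12259406  0.24910954]
[0.44386487 0.27405561 0.075     ] [-0.13249386  0.24334605]
```

View pics/tc11.png

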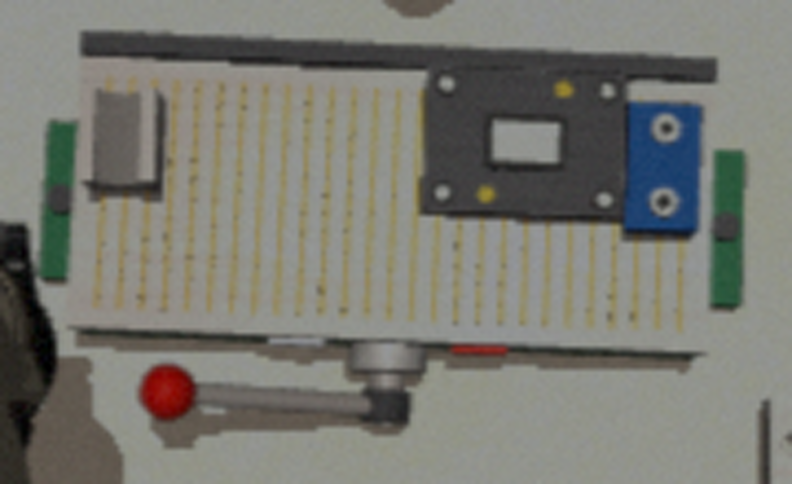

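```bash
python3 -m handwheel '[[0,0,0,0.06,0,0,1],[0,0,0,0.1145,0,0,1],[0,0,0,0.1145,0,-0.015,1],[0,0,0,0.1145,0,-0.028,1],[0,0,0,0.105,0,-0.035,1],[0,0,0,0.096,0,-0.0415,1],[0,0,0,0.088,0,-0.049,1],[0,0,0,0.08,0,-0.0575,1],[0,0,0,0.073,0,-0.066,1],[0,0,0,0.067,0,-0.076,1]]'; python3 -c "
from h import *
st()"
```

```text
time: 23.85
ee_pos: [0.4614, 0.1228, 0.1428]
tcp_rot: [-54.4, 89.5, 33.1]
wrist_force: [0.3, 5.6, 5.3]
opening: 0.0
t 23.85 q [ 14.8  -6.2 -12.9  82.9   0.1 -72.7] chuckxy [-0.1085  0.0929] z 0.1428 F [0.3 5.6 5.3] open 0.0
[[ 0.007 -0.999  0.043]
 [ 0.004  0.043  0.999]
 [-1.    -0.007  0.005]]
```

```bash
python3 -m handwheel '[[0,0,0,-0.005,0,-0.01,1],[0,0,0,-0.0095,0,-0.0205,1],[0,0,0,-0.0125,0,-0.031,1],[0,0,0,-0.0155,0,-0.042,1],[0,0,0,-0.0175,0,-0.053,1],[0,0,0,-0.0175,0,-0.065,1],[0,0,0,-0.0175,0,-0.077,1],[0,0,0,-0.0155,0,-0.088,1],[0,0,0,-0.0125,0,-0.099,1],[0,0,0,-0.0095,0,-0.11,1],[0,0,0,-0.0095,0,-0.12,1],[0,0,0,-0.0095,0,-0.13,1],[0,0,0,-0.05,0,-0.13,1],[0,0,0,-0.09,0,-0.08,1],[0,0,0,-0.09,0,-0.02,1],[0,0,0,-0.09,0,0.04,1],[0,0,0,-0.09,0,0.1,1],[0,0,0,-0.09,0,0.1,1]]'; python3 - <<'E'
from h import *;from workcell import bot;import cv2
st()
c=bot.camera("top");print([(d["conf"],d["centre"][0]*640,d["centre"][1]*480) for d in bot.tip_of("lever_ball",c)])
f=c["frame"][180:290,215:395,::-1];cv2.imwrite("pics/t12.png",cv2.resize(f,None,fx=4.4,fy=4.4,interpolation=2))
c=bot.camera("side");f=c["frame"][190:325,265:395,::-1];cv2.imwrite("pics/s12.png",cv2.resize(f,None,fx=4.4,fy=4.4,interpolation=2))
E
```

```text
time: 26.1
ee_pos: [0.4637, 0.2251, 0.2272]
tcp_rot: [84.7, 90.0, 172.6]
wrist_force: [-0.6, -0.5, 0.1]
opening: -0.0002
t 26.1 q [ 25.9  -0.2   2.2  92.4   0.  -62. ] chuckxy [-0.1106  0.1952] z 0.2272 F [-0.6 -0.5  0.1] open -0.0002
[[-0.001 -0.999  0.038]
 [ 0.     0.038  0.999]
 [-1.     0.001  0.   ]]
[(0.73, 353.6, 272.88), (0.64, 304.0, 230.304)]
```

View pics/t12.png

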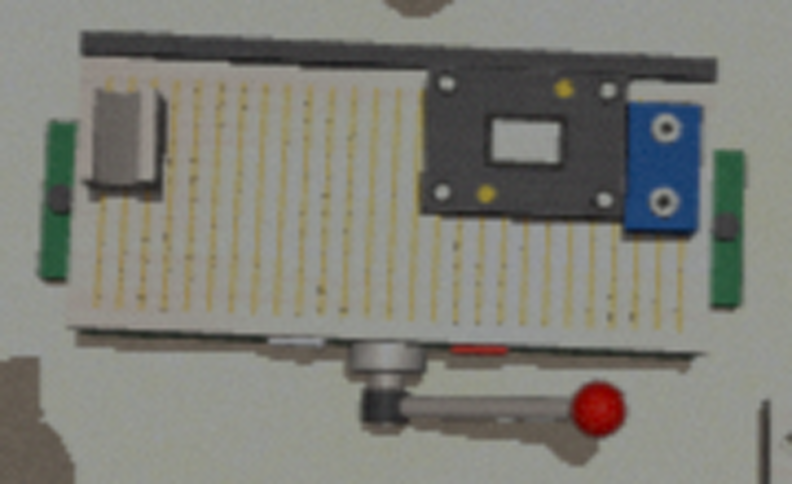

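View pics/s12.png

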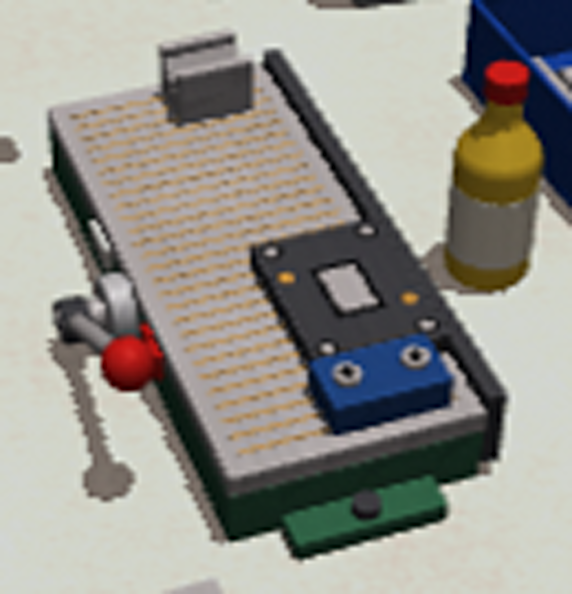

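The ball is back at its original ON pixels, (599,409) in the top crop and (129,363) in the side crop. The plate is still flush on the rail and the stop, and the arm is clear.

```bash
python3 -c "
from workcell import bot
print(bot.job_done())"
```

```text
the job is handed in; nothing more can be done
None
```

The job is done and handed in at about 26 s. The lever went to OFF, the plate was pushed home in the corner, and the lever went back to ON.

- **Lever to OFF:** The first try stalled because the gripper's linkage caught on the ball, with about 63 N at the wrist, under the 120 N limit. The readings don't show whether it was the fingers or the gripper's body that pressed, so I can't rule out breaching the 40 N rule. The lever fell back to ON and the plate had not moved. I turned the tool 90° and pushed with the flat of the fingers at under 10 N, and it went over to OFF.
- **Plate to the rail:** I pushed it square onto the back rail. Contact came within 0.5 mm of where I predicted, both then and on a second push after the plate was on the stop.
- **Plate to the stop:** I slid it along the rail to the blue end stop, where contact was again within 0.5 mm of the prediction.
- **Lever to ON:** I pushed it over the same way and it dropped fully back.

In the last top and side pictures the red ball was at exactly its original ON pixels. The plate showed no gap at the rail or the stop, and the vee block and bottle had not moved. I did not re-measure the other bench items at the end, but none was touched. The arm was clear of everything.

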